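# Sort sealed battery packs by weight at the repair bench

## Robot

A 6-joint arm with a two-finger parallel gripper is mounted at the origin on the work surface. World frame = base frame: x ahead of the robot, y to its left, z up, the work surface at z = 0. Lengths are in mm, angles in degrees, forces in N, time in s.
With the tool pointing down it reaches from about 375 to 900 mm from the base axis. Payload 3.1 kg.
Tool frame: the origin (TCP) lies at the very end of the fingers, on their centre line; the grasp point (between the pads) lies 19 mm behind it (env.pinch_z is the z of the grasp point in the tool frame, in mm); z points along the fingers, y is the direction in which the jaws open and shut (so a half turn about z gives the same grasp; the last joint's range is limited). The gripper opens to 85 mm and grips with 20 to 120 N. Pads are 22 mm wide; open, the fingers measure 114 mm over their backs; the gripper's body (76 mm by 85 mm) begins 54 mm behind the grasp point. The pads swing forward as they close: fully open they stand 13 mm farther back than shut.
Start: joints at [63.57, 30.224, 82.088, -0, 67.689, -10.227], TCP at [174.363, 600.162, 231.31] pointing down, gripper open.
Joint ranges: [-176.69, 176.69], [-43.24, 126.21], [12.49, 139.97], [-82, 262], [0, 151.66], [-163.58, 163.58]. Speed limits (degrees/s): [159.86, 159.86, 180, 180, 180, 180].

## Interface

Orientations are given as a 3x3 rotation matrix whose columns are the frame's x, y, z axes.
In Python, from station import env, capture, ticket gives the robot as it stands.
- The arm moves only by the tool servo_tool, never from a script. Its argument "plan" is a list of rows, each a list of 5 numbers: the shift along the world's x, y, z in cm, then the turn about the world's z in degrees, then the finger opening in cm, from 0 to 8.54. In form: [[x, y, z, spin, gripper], ...]. A call has exactly 8 rows; each row is the pose to reach, as a shift and turn from the pose measured when the call began; what a row does not reach only later rows make up. A row lasts 1/10 s, in which the tool goes at most 50 mm and 8.59 degrees, less where a joint would pass 70% of its speed; a pose out of reach is approached as far as the arm can. A call with a gripper value outside its range is refused whole. The fingers move at their own pace and stop on an object; "grip_force" is the grip in N (left out, the last holds). Time passes only in rows, so rows that repeat a pose let the fingers close, or fill a call up. It gives the time, the measured TCP pose, the force and the opening at its end, in the units of the state.
- env.read_state(): the state, without advancing time (a new reading comes with each control period).
- capture(name): name is "side" or "top" or "wrist"; returns a dict with "frame" (480x640x3 uint8, red, green, blue), "range_z" (480x640 float32, mm along the optical axis (not along the pixel's ray), 0 where there is no reading), "fx", "fy", "cx", "cy" (pixels), "k1" (the pictures are not rectified: a ray, as slopes to the right and down, at radius r is drawn at 1 + k1 r^2 times it, then the intrinsics apply), "R" (3x3) and "t" (3): a world point X has camera coordinates R X + t. Camera axes: x right, y down, z forward; pixel columns grow to the right and rows downward; lengths in mm; the calibration is good to about 2 mm. A picture is of the moment at which its call begins.
- ticket.finish_job(): hands the job in, once; it reports no verdict.
The state is a dict: "time": time; "joint_positions": joint angles; "qvel": joint speeds; "tau": joint torques, N m; "eef_pos": TCP position; "tool_rot": TCP orientation; "force": force on the tool from outside, world axes, zero at the start; "torque": the same for the moment, N m; "gripper_width": opening from 0.0 (shut) to 1.0 (fully open).
Only numpy, scipy, OpenCV 4.12 (cv2) and the standard library are available. Lean on these libraries where they do the work, as an engineer would, in place of code of your own. Each camera call takes 0.05 s, during which the arm holds its last target. There are 200 camera calls.

## Task

Three outwardly identical sealed battery packs stand on the repair bench, with unknown numbers of cells left inside: lift each just clear of the bench, feel its weight, and stand it in the aluminium tray if it is heavier than 350 g (cells inside) or in the plywood tray if it is lighter (stripped shell), flat on the tray's floor and let go. Keep the packs upright and low, within about 10 cm of the bench, set them down rather than drop them, and leave the multimeter, screwdriver and bracket where they are.

Things in the scene. Friction and masses are not known exactly. Their poses are not given: they have to be found in the camera images.
- pack_a_mid (a point): centre, half-way up, of a black battery pack standing on the bench nearer than the trays; all three look alike. Block 70 mm (own x) x 46 (own y) x 62 tall, z up: lower 50 mm flat-sided case, top 12 mm a narrower grey rail (46 x 30 mm, 4 mm towards own -x). Its hidden mass is anywhere from 105 to 595 g, each drawn by itself; so any number of the three may be heavy. Within 40 g of 350 g either tray will do
- pack_b_mid (a point): centre, half-way up, of a black battery pack standing on the bench nearer than the trays; all three look alike. Block 70 mm (own x) x 46 (own y) x 62 tall, z up: lower 50 mm flat-sided case, top 12 mm a narrower grey rail (46 x 30 mm, 4 mm towards own -x). Its hidden mass is anywhere from 105 to 595 g, each drawn by itself; so any number of the three may be heavy. Within 40 g of 350 g either tray will do
- pack_c_mid (a point): centre, half-way up, of a black battery pack standing on the bench nearer than the trays; all three look alike. Block 70 mm (own x) x 46 (own y) x 62 tall, z up: lower 50 mm flat-sided case, top 12 mm a narrower grey rail (46 x 30 mm, 4 mm towards own -x). Its hidden mass is anywhere from 105 to 595 g, each drawn by itself; so any number of the three may be heavy. Within 40 g of 350 g either tray will do
- pack_a: the same battery pack as pack_a_mid; origin at the centre of its underside
- pack_b: the same battery pack as pack_b_mid; origin at the centre of its underside
- pack_c: the same battery pack as pack_c_mid; origin at the centre of its underside
- metal_tray: shallow aluminium tray with a small wire loop handle on each short end, fixed, beyond the packs, left or right. 280 mm (own y) x 110 (own x) outside, 270 x 100 inside; floor 4 mm and rim 16 mm above the bench. Holds three packs side by side, 84 mm apart along own y, their long sides across the tray. Origin: centre of its underside, at bench height; z up
- wood_tray: shallow plain plywood tray without handles, fixed, beyond the packs, left or right. 280 mm (own y) x 110 (own x) outside, 270 x 100 inside; floor 4 mm and rim 16 mm above the bench. Holds three packs side by side, 84 mm apart along own y, their long sides across the tray. Origin: centre of its underside, at bench height; z up
- multimeter: bystander: yellow multimeter lying flat, 130 (own x) x 70 x 36 mm, origin at the centre of its underside; loose, to be left alone
- screwdriver: bystander: screwdriver lying on the bench along own x, about 200 mm long; loose, to be left alone
- bracket: bystander: flat perforated sheet-metal bracket, 100 (own x) x 72 mm, with a 22 mm upstand along one long edge, origin at the centre of its underside; loose, beyond the trays, to be left alone
Mind the look-alikes: they are no part of the job. Leave any blue or green look-alike of the pack_a alone.

How it is judged (in metres and radians):
At the end, for the whole second after the job is handed in: Each pack stands within a tray's rim on its floor (within 6 mm), upright within 0.12 rad, at rest and released: over 350 g in the aluminium tray, under 350 g in the plywood tray, give or take 40 g (judged by the pack's weight on the tray: over 3.0 N in aluminium, under 3.85 N in plywood) (((x of pack_a_mid in the frame of metal_tray between -0.035 and 0.035 m and y of pack_a_mid in the frame of metal_tray between -0.122 and 0.122 m and contact force between pack_a and metal_tray above 3 N) or (x of pack_a_mid in the frame of wood_tray between -0.035 and 0.035 m and y of pack_a_mid in the frame of wood_tray between -0.122 and 0.122 m and contact force between pack_a and wood_tray between 0.5 and 3.85 N)) and height (world z) of each of pack_a_mid, pack_b_mid, pack_c_mid below 0.041 m and angle between each of pack_a_mid, pack_b_mid, pack_c_mid's own z axis and vertical below 0.12 rad and linear speed of each of pack_a, pack_b, pack_c below 0.02 m/s and contact force between each of pack_a, pack_b, pack_c and the fingers below 0.1 N and ((x of pack_b_mid in the frame of metal_tray between -0.035 and 0.035 m and y of pack_b_mid in the frame of metal_tray between -0.122 and 0.122 m and contact force between pack_b and metal_tray above 3 N) or (x of pack_b_mid in the frame of wood_tray between -0.035 and 0.035 m and y of pack_b_mid in the frame of wood_tray between -0.122 and 0.122 m and contact force between pack_b and wood_tray between 0.5 and 3.85 N)) and ((x of pack_c_mid in the frame of metal_tray between -0.035 and 0.035 m and y of pack_c_mid in the frame of metal_tray between -0.122 and 0.122 m and contact force between pack_c and metal_tray above 3 N) or (x of pack_c_mid in the frame of wood_tray between -0.035 and 0.035 m and y of pack_c_mid in the frame of wood_tray between -0.122 and 0.122 m and contact force between pack_c and wood_tray between 0.5 and 3.85 N))); the robot touches nothing.
It fails at once if a pack is raised so that its underside is more than 13 cm above the bench (height (world z) of any of pack_a_mid, pack_b_mid, pack_c_mid above 0.161 m).
It fails at once if a pack is dropped or knocked: faster than 0.5 m/s with no finger on it ((linear speed of pack_a above 0.5 m/s and contact force between pack_a and the fingers below 0.1 N) or (linear speed of pack_b above 0.5 m/s and contact force between pack_b and the fingers below 0.1 N) or (linear speed of pack_c above 0.5 m/s and contact force between pack_c and the fingers below 0.1 N)).
It fails at once if a pack is tipped by more than 45 degrees (angle between any of pack_a_mid, pack_b_mid, pack_c_mid's own z axis and vertical above 0.785 rad).
It fails at once if the multimeter, screwdriver or bracket is moved by more than 3 cm (distance of any of multimeter, screwdriver, bracket from where it was at the start of the episode above 0.03 m).
It also fails if it takes over 72 s, if anything falls off the work surface, if the arm or the gripper's body presses on something with over 40 N, if the wrist force passes 120 N, or if a joint passes its speed limit or range.

## Working session

There is one attempt and no reset: what is moved stays moved. The work goes in short steps, Python scripts to look and compute and a tool call to move; the robot and the scene stay as the last step left them, time stands still between calls to the robot, and variables do not carry over. Pictures are saved under pics/ and viewed, on a budget of 10 in all, crops included, one or two more only if the job needs it, and the job is handed in when it is done.

Besides the shell and the picture viewer there is one more tool, called after ">>>" by a JSON object that holds its "name" and its "arguments", one argument or row to a line. servo_tool: Moves the arm, as the interface text tells. Its arguments: {"type":"object","properties":{"plan":{"type":"array"},"grip_force":{"type":"number"}},"required":["plan"]}

```bash
ls; mkdir -p pics; python3 - <<'E'
from station import env,capture
import cv2,numpy as np
for n in("top","side"):
    c=capture(n); np.savez(f"pics/{n}0.npz",**c); cv2.imwrite(f"pics/{n}0.png",c["frame"][:,:,::-1])
    print(n,c["fx"],c["fy"],c["cx"],c["cy"],c["k1"],c["R"],c["t"],(c["range_z"]>0).mean())
s=env.read_state();print(s)
E
```

```text
pics
top 527.785944430034 527.785944430034 324.57727593604494 237.99681120682013 -0.09981940686682282 [[-0.00446742 -0.99989375 -0.01387566]
 [-0.98310111  0.00693097 -0.18293215]
 [ 0.18300888  0.01282394 -0.98302762]] [  -6.36353642  558.95778211 1388.18097988] 0.9961490885416666
side 528.7936959670071 528.7936959670071 309.6398934291261 230.69279520574062 -0.15146055421680168 [[-0.99839653 -0.05633501  0.00554429]
 [-0.04438551  0.7182884  -0.69432824]
 [ 0.03513259 -0.69346099 -0.7196371 ]] [ 549.8821867    74.03968036 1334.31281572] 0.9960091145833333
{'time': 0.1, 'joint_positions': array([ 6.35710926e+01,  3.02738646e+01,  8.21476537e+01, -1.10695327e-04,
        6.76894849e+01, -1.02286131e+01]), 'qvel': array([-0.06754716, -0.1727164 , -0.26127065, -0.0179917 , -0.05203791,
        0.10512584]), 'tau': array([-3.85671910e-04, -4.43303812e+01, -1.78585553e+01, -2.46116988e-04,
        3.89794732e-03,  1.92072299e-06]), 'eef_pos': array([174.07383764, 599.61392281, 230.43678043]), 'tool_rot': array([[-9.60292310e-01,  2.78994513e-01, -8.60697233e-04],
       [ 2.78995630e-01,  9.60290803e-01, -1.73568485e-03],
       [ 3.42273089e-04, -1.90689558e-03, -9.99998123e-01]]), 'force': array([0.56737904, 0.0426543 , 0.21622376]), 'torque': array([-0.01115758, -0.00312848, -0.00194151]), 'gripper_width': 1.000612600676801}
```

View pics/top0.png

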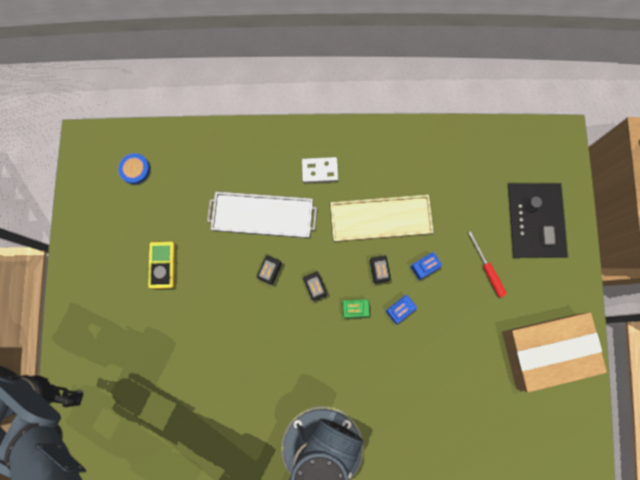

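View pics/side0.png

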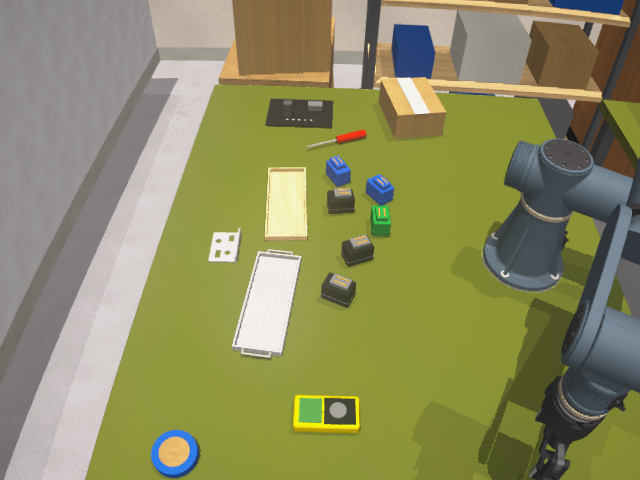

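The top view shows three black packs at (269,270), (316,286) and (380,269). The look-alikes, blue at (427,265) and (401,309) and green at (355,308), are not part of the job. The tray with wire loops at (262,215) is the aluminium one, and the plain one at (382,217) is plywood. The side view agrees.

```bash
cat > h.py <<'E'
import numpy as np,cv2
def rays(c,uv):
    K=np.array([[c["fx"],0,c["cx"]],[0,c["fy"],c["cy"]],[0,0,1.]])
    p=cv2.undistortPoints(np.asarray(uv,float).reshape(-1,1,2),K,np.array([float(c["k1"]),0,0,0]))[:,0]
    return np.c_[p,np.ones(len(p))]
def onplane(c,uv,z):
    d=rays(c,uv)@c["R"]; o=-c["R"].T@c["t"]
    return o+d*((z-o[2])/d[:,2])[:,None]
def cloud(c):
    v,u=np.mgrid[:480,:640]; q=rays(c,np.c_[u.ravel(),v.ravel()])*c["range_z"].reshape(-1,1)
    P=((q-c["t"])@c["R"]).reshape(480,640,3); P[c["range_z"]==0]=np.nan; return P
def blobs(m,amin):
    n,l,s,ce=cv2.connectedComponentsWithStats(m.astype(np.uint8),connectivity=8)
    return [(l==i) for i in range(1,n) if s[i,4]>=amin]
def rect(P):
    r=cv2.minAreaRect(P[:,:2].astype(np.float32)); (x,y),(w,h),a=r
    if w<h: w,h,a=h,w,a+90
    return np.round([x,y,w,h,(a+90)%180-90],1)   # angle: long axis from world x
E
python3 - <<'E'
import numpy as np,cv2
from h import *
for n in("top","side"):
    c=dict(np.load(f"pics/{n}0.npz")); P=cloud(c); f=c["frame"]; hsv=cv2.cvtColor(f,cv2.COLOR_RGB2HSV)
    x,y,z=P[...,0],P[...,1],P[...,2]
    roi=(x>300)&(x<900)&(abs(y)<600)
    print(n,"bench z",np.nanmedian(z[roi]),np.nanstd(z[roi&(abs(z)<6)]))
    for b in blobs(roi&(z>38)&(z<75),40):
        print(" obj",np.argwhere(b).mean(0)[::-1].round(),rect(P[b]),"ztop",np.nanpercentile(z[b],[20,50,90]).round(1),"hsv",np.median(hsv[b],0),b.sum())
    tm=roi&(hsv[...,1]<110)&(hsv[...,2]>150)&(z<30)
    for b in blobs(tm,800):
        print(" tray",np.argwhere(b).mean(0)[::-1].round(),rect(P[b]),np.nanpercentile(z[b],[10,50,97]).round(1),np.median(hsv[b],0),b.sum())
E
```

```text
top bench z 0.8589426265533407 2.803434851224129
 obj [533. 202.] [ 6.579e+02 -5.918e+02  3.290e+01  1.590e+01  6.000e-01] ztop [48.4 54.1 59.2] hsv [150.   5.  98.] 77
 obj [427. 264.] [ 484.8 -287.2   69.7   46.3  -60.5] ztop [48.4 53.2 64.1] hsv [111. 173. 199.] 434
 obj [268. 269.] [476.3 144.2  70.1  47.3 -23.6] ztop [48.3 53.7 64.3] hsv [17.  17.  93.5] 444
 obj [380. 268.] [ 476.1 -159.6   70.8   46.2    9. ] ztop [48.5 53.3 64.3] hsv [17. 14. 93.] 442
 obj [315. 285.] [431.3  18.3  70.3  46.   22.5] ztop [48.6 53.4 64.6] hsv [17. 15. 94.] 442
 obj [402. 309.] [ 366.5 -215.4   70.6   46.7  -53. ] ztop [48.3 53.8 64.9] hsv [111. 172. 201.] 460
 obj [356. 308.] [370.2 -92.6  69.9  45.9  89.9] ztop [48.7 54.2 64.1] hsv [ 64. 138. 180.] 454
 tray [319. 169.] [770.4   4.9 105.8  82.2 -87. ] [-1.9  3.4 22.5] [ 30.   2. 232.] 804
 tray [262. 214.] [640.3 172.  312.7 119.4  85.4] [-0.4  4.5 18.2] [ 30.   2. 234.] 3991
 tray [381. 217.] [ 627.9 -171.4  289.9  119.4  -86.3] [-0.5  4.4 17.5] [ 29.  57. 234.] 3974
side bench z 1.2098609232819872 2.1469547831290323
 obj [287. 105.] [ 658.2
[... 247 characters left out ...]
2] hsv [111.  152.5 202. ] 334
 obj [380. 184.] [ 367.3 -214.2   74.9   49.4  -50.1] ztop [47.8 53.2 64.7] hsv [110. 159. 197.] 366
 obj [340. 196.] [ 476.4 -156.9   71.3   51.5    6.8] ztop [47.8 52.3 64.1] hsv [26. 64. 81.] 403
 obj [381. 216.] [370.5 -91.4  75.1  47.6 -89.1] ztop [48.9 53.1 64.1] hsv [ 62.  166.  180.5] 396
 obj [357. 245.] [431.6  19.8  70.8  48.6  21.7] ztop [47.9 52.8 64.1] hsv [28.  55.  74.5] 492
 obj [339. 285.] [476.9 144.5  72.1  47.4 -23.4] ztop [47.9 52.6 63.9] hsv [26. 49. 80.] 576
 tray [286. 204.] [ 625.2 -170.9  288.7  111.9  -85.7] [ 2.6  5.8 18.6] [ 29.  62. 245.] 2734
 tray [267. 303.] [640.1 162.7 321.7 116.1  85.2] [ 2.1  5.2 17.8] [ 13.   6. 242.] 4857
```

Packs in base frame (mm, yaw), with both views agreeing to about 3 mm:

| Pack | x | y | Yaw |
|---|---|---|---|
| A | 476 | 144 | -23.5° |
| B | 431 | 19 | +22° |
| C | 476 | -158 | +8° |

I'm approaching A now and will use the wrist camera for the enlarged check.

>>> {"name": "servo_tool", "arguments": {
  "plan": [
    [3, -4, 0, -1, 8.5],
    [6, -8.5, -1, -2, 8.5],
    [8.7, -12.7, -2, -3, 8.5],
    [11.4, -16.9, -3, -4, 8.5],
    [14.1, -21.1, -4, -5, 8.5],
    [16.8, -25.3, -5, -6, 8.5],
    [19.5, -29.5, -6, -7, 8.5],
    [22, -33.5, -7, -7.4, 8.5]
  ],
  "grip_force": 45
}}

```text
time: 0.9
eef_pos: [390.6, 269.6, 161.7]
tool_rot: [[-0.916, 0.401, -0.001], [0.401, 0.916, -0.002], [0.0, -0.002, -1.0]]
force: [-0.3, 0.1, 0.0]
gripper_width: 0.999
```

```bash
cat > look.py <<'E'
import sys,numpy as np,cv2
from station import env,capture
from h import *
s=env.read_state(); R=s["tool_rot"]
print("t",s["time"],"tcp",s["eef_pos"].round(1),"yaw_y",np.degrees(np.arctan2(R[1,1],R[0,1])).round(2),"F",s["force"].round(2),"w",round(s["gripper_width"],3))
if len(sys.argv)>1:
    c=capture("wrist"); f=c["frame"]; cv2.imwrite(f"pics/{sys.argv[1]}.png",f[:,:,::-1]); np.savez(f"pics/{sys.argv[1]}.npz",**c)
    P=cloud(c); z=P[...,2]; hsv=cv2.cvtColor(f,cv2.COLOR_RGB2HSV)
    for b in blobs((z>40)&(z<75),1500):
        print("obj",np.argwhere(b).mean(0)[::-1].round(),rect(P[b]),np.nanpercentile(z[b],[20,50,90]).round(1),np.median(hsv[b],0),b.sum())
E
cat > weigh.py <<'E'
import numpy as np
from station import env,capture
F=[]
for i in range(8):
    capture("side"); s=env.read_state(); F.append(s["force"])
F=np.array(F); print("t",s["time"],"tcp",s["eef_pos"].round(1),"F mean",F.mean(0).round(3),"std",F.std(0).round(3),"w",round(s["gripper_width"],3), "qv",abs(s["qvel"]).max().round(2),"tau",s["tau"].round(2))
E
python3 look.py w1
```

```text
t 0.9 tcp [390.6 269.6 161.7] yaw_y 66.38 F [-0.33  0.11  0.04] w 0.999
obj [227. 388.] [475.9 145.   71.4  46.6 -23.3] [47.5 57.4 60.9] [30. 26. 91.] 3891
```

View pics/w1.png

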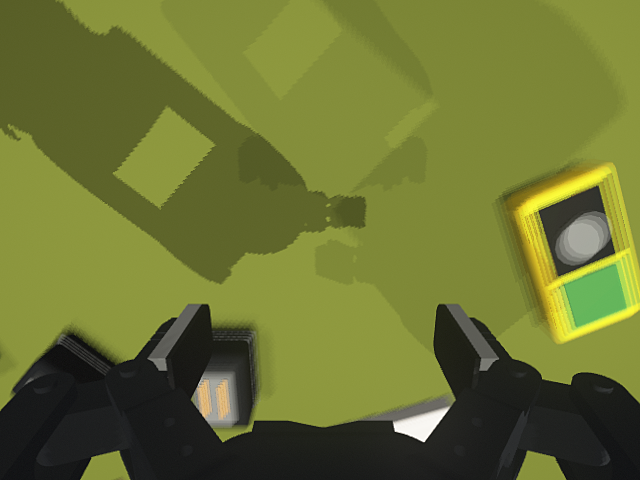

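>>> {"name": "servo_tool", "arguments": {
  "plan": [
    [2, -3, -0.5, 0, 8.5],
    [4.2, -6, -1, 0, 8.5],
    [6.4, -9, -1.5, 0, 8.5],
    [8.1, -11.7, -2, 0, 8.5],
    [8.5, -12.5, -2.2, 0, 8.5],
    [8.5, -12.5, -2.2, 0, 8.5],
    [8.5, -12.5, -2.2, 0, 8.5],
    [8.5, -12.5, -2.2, 0, 8.5]
  ]
}}

```text
time: 1.75
eef_pos: [478.3, 140.1, 138.5]
tool_rot: [[-0.915, 0.404, -0.001], [0.404, 0.915, -0.006], [-0.001, -0.006, -1.0]]
force: [-0.4, -0.5, 0.3]
gripper_width: 0.998
```

```bash
python3 weigh.py; python3 look.py w2
```

```text
t 2.15 tcp [479.3 139.3 138.5] F mean [-0.104  0.083  0.174] std [0.529 0.35  0.515] w 0.995 qv 0.25 tau [ 8.000e-02 -3.671e+01 -1.133e+01 -1.000e-02  1.000e-02  0.000e+00]
t 2.15 tcp [479.3 139.3 138.5] yaw_y 66.13 F [ 0.4   0.08 -0.68] w 0.995
obj [329. 234.] [476.1 144.2  69.4  46.2 -23.2] [47.6 49.5 60.8] [34. 29. 62.] 7564
obj [124. 248.] [431.4  19.4  70.3  46.1  22.7] [47.5 52.  60.9] [34. 15. 53.] 7626
```

The wrist view confirms a black pack with a grey rail at (227,388), beside the yellow meter at (580,250), so no blue or green decoy is in the way. Descending on A and closing.

>>> {"name": "servo_tool", "arguments": {
  "plan": [
    [-0.3, 0.5, -2, 0.4, 8.5],
    [-0.3, 0.5, -5, 0.4, 8.5],
    [-0.3, 0.5, -8, 0.4, 8.5],
    [-0.3, 0.5, -10.5, 0.4, 8.5],
    [-0.3, 0.5, -12, 0.4, 8.5],
    [-0.3, 0.5, -12.5, 0.4, 8.5],
    [-0.3, 0.5, -12.5, 0.4, 8.5],
    [-0.3, 0.5, -12.5, 0.4, 4]
  ]
}}

```text
time: 3.0
eef_pos: [476.9, 144.2, 14.0]
tool_rot: [[-0.917, 0.399, 0.001], [0.399, 0.917, -0.006], [-0.003, -0.005, -1.0]]
force: [0.3, 0.7, -0.7]
gripper_width: 0.847
```

>>> {"name": "servo_tool", "arguments": {
  "plan": [
    [0, 0, 0, 0, 4],
    [0, 0, 0, 0, 4],
    [0, 0, 0, 0, 4],
    [0, 0, 0, 0, 4],
    [0, 0, 0, 0, 4],
    [0, 0, 0, 0, 4],
    [0, 0, 0, 0, 4],
    [0, 0, 0, 0, 4]
  ]
}}

```text
time: 3.8
eef_pos: [477.7, 144.2, 15.1]
tool_rot: [[-0.917, 0.398, 0.003], [0.398, 0.917, -0.006], [-0.005, -0.004, -1.0]]
force: [-0.3, -1.3, 7.3]
gripper_width: 0.536
```

```bash
python3 look.py
```

```text
t 3.8 tcp [477.7 144.2  15.1] yaw_y 66.52 F [-0.35 -1.29  7.33] w 0.536
```

>>> {"name": "servo_tool", "arguments": {
  "plan": [
    [0, 0, 0.5, 0, 4],
    [0, 0, 1, 0, 4],
    [0, 0, 2, 0, 4],
    [0, 0, 3, 0, 4],
    [0, 0, 4, 0, 4],
    [0, 0, 4, 0, 4],
    [0, 0, 4, 0, 4],
    [0, 0, 4, 0, 4]
  ]
}}

```text
time: 4.6
eef_pos: [477.4, 144.2, 55.0]
tool_rot: [[-0.917, 0.398, 0.003], [0.398, 0.917, -0.006], [-0.005, -0.004, -1.0]]
force: [0.9, -0.9, -3.6]
gripper_width: 0.533
```

```bash
python3 weigh.py
```

```text
t 5.0 tcp [477.5 144.2  54.9] F mean [ 0.189  0.149 -3.551] std [0.493 0.496 0.523] w 0.533 qv 0.1 tau [-0.000e+00 -4.079e+01 -7.510e+00 -1.000e-02 -1.000e-02  0.000e+00]
```

About 3.7 N measured, so it looks heavy but near the limit. One more sample, then aluminium tray, far slot.

```bash
python3 weigh.py
```

```text
t 5.4 tcp [477.7 144.2  55.1] F mean [-0.082 -0.114 -3.341] std [0.321 0.363 0.382] w 0.534 qv 0.05 tau [-0.000e+00 -4.079e+01 -7.530e+00 -1.000e-02 -1.000e-02  0.000e+00]
```

>>> {"name": "servo_tool", "arguments": {
  "plan": [
    [1.5, 1, 0.3, 3, 4],
    [4.5, 3, 0.5, 7, 4],
    [8, 5.3, 0.5, 11, 4],
    [11.5, 7.5, 0.5, 15, 4],
    [14.5, 9.5, 0.5, 18.8, 4],
    [16.5, 10.7, 0.3, 18.8, 4],
    [17, 11.1, 0, 18.8, 4],
    [17, 11.1, 0, 18.8, 4]
  ]
}}

```text
time: 6.2
eef_pos: [646.8, 255.4, 53.9]
tool_rot: [[-0.997, 0.081, 0.002], [0.081, 0.997, -0.005], [-0.003, -0.005, -1.0]]
force: [-0.2, -0.2, -3.5]
gripper_width: 0.532
```

```bash
python3 weigh.py; python3 look.py w3;python3 - <<'E'
from h import *
c=dict(np.load("pics/w3.npz"));P=cloud(c);z=P[...,2];hsv=cv2.cvtColor(c["frame"],cv2.COLOR_RGB2HSV)
for b in blobs((P[...,0]>500)&(hsv[...,1]<40)&(hsv[...,2]>150)&(z<22),3000): print("tray",rect(P[b]),np.nanpercentile(z[b],[5,50,97]).round(1))
E
```

```text
t 6.6 tcp [647.3 254.8  55.4] F mean [-0.668  0.118 -3.562] std [0.206 0.245 0.547] w 0.532 qv 0.45 tau [ 2.000e-02 -5.500e+01 -1.493e+01 -2.000e-02 -0.000e+00 -0.000e+00]
t 6.6 tcp [647.3 254.8  55.4] yaw_y 85.29 F [-0.8  -0.04 -3.29] w 0.532
obj [323. 233.] [613.4 257.9  47.7   6.   85.6] [51.3 60.7 72.5] [30. 14. 33.] 2945
tray [637.8 194.3 259.6 105.4  85.2] [ 1.2  2.3 14.5]
```

About 3.5 N from three readings, so the aluminium tray is allowed. Lowering.

>>> {"name": "servo_tool", "arguments": {
  "plan": [
    [-0.1, 0, -0.8, 0, 4],
    [-0.1, 0, -1.8, 0, 4],
    [-0.1, 0, -2.6, 0, 4],
    [-0.1, 0, -3.1, 0, 4],
    [-0.1, 0, -3.4, 0, 4],
    [-0.1, 0, -3.55, 0, 4],
    [-0.1, 0, -3.6, 0, 4],
    [-0.1, 0, -3.6, 0, 4]
  ]
}}

```text
time: 7.45
eef_pos: [646.7, 254.9, 19.6]
tool_rot: [[-0.997, 0.082, 0.005], [0.082, 0.997, -0.004], [-0.006, -0.004, -1.0]]
force: [-0.6, -0.0, -3.7]
gripper_width: 0.535
```

```bash
python3 look.py
```

```text
t 7.45 tcp [646.7 254.9  19.6] yaw_y 85.3 F [-0.6  -0.01 -3.67] w 0.535
```

>>> {"name": "servo_tool", "arguments": {
  "plan": [
    [0, 0, -0.1, 0, 4],
    [0, 0, -0.15, 0, 4],
    [0, 0, -0.15, 0, 4],
    [0, 0, -0.15, 0, 4.8],
    [0, 0, -0.15, 0, 5.5],
    [0, 0, -0.1, 0, 6.2],
    [0, 0, 0, 0, 6.2],
    [0, 0, 0, 0, 6.2]
  ]
}}

```text
time: 8.25
eef_pos: [646.9, 255.0, 19.8]
tool_rot: [[-0.997, 0.082, 0.006], [0.082, 0.997, -0.004], [-0.006, -0.004, -1.0]]
force: [0.2, -0.2, -0.1]
gripper_width: 0.726
```

>>> {"name": "servo_tool", "arguments": {
  "plan": [
    [0, 0, 1, 0, 6.2],
    [0, 0, 3, 0, 6.2],
    [0, 0, 6, 0, 6.2],
    [0, 0, 9, 0, 6.2],
    [-2, -2, 11, 2, 7],
    [-5, -5, 12, 6, 8.5],
    [-8, -9, 12, 12, 8.5],
    [-11, -13, 12, 18, 8.5]
  ]
}}

```text
time: 9.05
eef_pos: [536.4, 124.3, 141.3]
tool_rot: [[-0.972, -0.236, 0.01], [-0.236, 0.972, -0.002], [-0.009, -0.004, -1.0]]
force: [0.3, -1.0, 0.9]
gripper_width: 0.999
```

```bash
python3 look.py
```

```text
t 9.05 tcp [536.4 124.3 141.3] yaw_y 103.64 F [ 0.27 -0.96  0.9 ] w 0.999
```

>>> {"name": "servo_tool", "arguments": {
  "plan": [
    [-3, -3, 0, 3, 8.5],
    [-6, -6, 0, 6, 8.5],
    [-9, -9, 0, 8.5, 8.5],
    [-10.5, -10.5, 0, 8.9, 8.5],
    [-10.5, -10.5, 0, 8.9, 8.5],
    [-10.5, -10.5, 0, 8.9, 8.5],
    [-10.5, -10.5, 0, 8.9, 8.5],
    [-10.5, -10.5, 0, 8.9, 8.5]
  ]
}}

```text
time: 9.85
eef_pos: [432.6, 19.8, 141.5]
tool_rot: [[-0.923, -0.384, 0.012], [-0.384, 0.923, -0.001], [-0.01, -0.005, -1.0]]
force: [-0.1, 0.2, -0.4]
gripper_width: 0.991
```

```bash
python3 weigh.py; python3 look.py w4
```

```text
t 10.25 tcp [431.4  19.4 141.2] F mean [-0.294 -0.21  -0.202] std [0.625 0.416 0.295] w 0.998 qv 0.23 tau [  0.04 -31.32  -9.54   0.    -0.04   0.  ]
t 10.25 tcp [431.4  19.4 141.2] yaw_y 112.56 F [-0.06 -0.74 -0.35] w 0.998
obj [186.  76.] [370.4 -91.   69.9  46.5 -87.8] [47.6 49.9 60.9] [ 65. 168. 145.] 10337
obj [ 38. 197.] [ 475.8 -158.2   70.    46.2    9. ] [47.3 50.4 60.8] [38. 12. 56.] 8198
obj [321. 237.] [431.1  18.3  69.3  46.2  22.9] [47.5 49.9 60.8] [34. 27. 70.] 7304
```

>>> {"name": "servo_tool", "arguments": {
  "plan": [
    [0, -0.1, -2, 0, 8.5],
    [0, -0.1, -5, 0, 8.5],
    [0, -0.1, -8, 0, 8.5],
    [0, -0.1, -10.5, 0, 8.5],
    [0, -0.1, -12, 0, 8.5],
    [0, -0.1, -12.6, 0, 8.5],
    [0, -0.1, -12.6, 0, 4],
    [0, -0.1, -12.6, 0, 4]
  ]
}}

```text
time: 11.1
eef_pos: [431.8, 18.3, 15.7]
tool_rot: [[-0.924, -0.383, 0.011], [-0.383, 0.924, -0.001], [-0.01, -0.005, -1.0]]
force: [-0.2, 0.9, 0.3]
gripper_width: 0.684
```

>>> {"name": "servo_tool", "arguments": {
  "plan": [
    [0, 0, 0, 0, 4],
    [0, 0, 0, 0, 4],
    [0, 0, 0, 0, 4],
    [0, 0, 0, 0, 4],
    [0, 0, 0, 0, 4],
    [0, 0, 0, 0, 4],
    [0, 0, 0, 0, 4],
    [0, 0, 0, 0, 4]
  ]
}}

```text
time: 11.9
eef_pos: [432.4, 18.1, 16.6]
tool_rot: [[-0.923, -0.384, 0.013], [-0.384, 0.923, -0.001], [-0.011, -0.006, -1.0]]
force: [-0.1, -1.3, 7.1]
gripper_width: 0.525
```

>>> {"name": "servo_tool", "arguments": {
  "plan": [
    [0, 0, 0.5, 0, 4],
    [0, 0, 1, 0, 4],
    [0, 0, 2, 0, 4],
    [0, 0, 3, 0, 4],
    [0, 0, 4, 0, 4],
    [0, 0, 4, 0, 4],
    [0, 0, 4, 0, 4],
    [0, 0, 4, 0, 4]
  ]
}}

```text
time: 12.7
eef_pos: [432.2, 18.1, 56.5]
tool_rot: [[-0.923, -0.383, 0.012], [-0.384, 0.924, -0.001], [-0.011, -0.006, -1.0]]
force: [0.3, 0.6, -5.4]
gripper_width: 0.528
```

```bash
python3 weigh.py; python3 weigh.py
```

```text
t 13.1 tcp [432.3  18.1  56.4] F mean [ 0.187 -0.117 -5.277] std [0.576 0.354 0.416] w 0.533 qv 0.19 tau [ -0.   -36.63  -4.61   0.    -0.06   0.  ]
t 13.5 tcp [432.4  18.1  56.6] F mean [ 0.063 -0.063 -4.849] std [0.579 0.487 0.515] w 0.531 qv 0.1 tau [ -0.   -36.63  -4.63   0.    -0.06   0.  ]
```

About 5.0 N, so B is heavy. It goes in the aluminium middle slot.

>>> {"name": "servo_tool", "arguments": {
  "plan": [
    [1.5, 1, 0.3, -3, 4],
    [5, 3.7, 0.5, -8, 4],
    [9, 6.7, 0.5, -13, 4],
    [13, 9.6, 0.5, -18, 4],
    [17, 12.5, 0.5, -23, 4],
    [19.5, 14.4, 0.3, -27.3, 4],
    [20.7, 15.3, 0, -27.3, 4],
    [20.7, 15.3, 0, -27.3, 4]
  ]
}}

```text
time: 14.3
eef_pos: [640.6, 172.7, 55.6]
tool_rot: [[-0.997, 0.081, 0.012], [0.081, 0.997, -0.007], [-0.012, -0.006, -1.0]]
force: [0.1, -0.1, -5.5]
gripper_width: 0.532
```

>>> {"name": "servo_tool", "arguments": {
  "plan": [
    [0, 0, 0, 0, 4],
    [0, 0, -0.8, 0, 4],
    [0, 0, -1.8, 0, 4],
    [0, 0, -2.6, 0, 4],
    [0, 0, -3.1, 0, 4],
    [0, 0, -3.3, 0, 4],
    [0, 0, -3.4, 0, 4],
    [0, 0, -3.4, 0, 4]
  ]
}}

```text
time: 15.1
eef_pos: [640.8, 172.7, 21.7]
tool_rot: [[-0.997, 0.081, 0.012], [0.081, 0.997, -0.006], [-0.013, -0.005, -1.0]]
force: [-0.4, -1.7, -4.4]
gripper_width: 0.532
```

```bash
python3 look.py
```

```text
t 15.1 tcp [640.8 172.7  21.7] yaw_y 85.36 F [-0.4  -1.73 -4.37] w 0.532
```

>>> {"name": "servo_tool", "arguments": {
  "plan": [
    [0, 0, -0.1, 0, 4],
    [0, 0, -0.2, 0, 4],
    [0, 0, -0.2, 0, 4],
    [0, 0, -0.2, 0, 4.8],
    [0, 0, -0.2, 0, 5.5],
    [0, 0, -0.1, 0, 6.2],
    [0, 0, 0, 0, 6.2],
    [0, 0, 0, 0, 6.2]
  ]
}}

```text
time: 15.9
eef_pos: [641.1, 172.7, 22.0]
tool_rot: [[-0.997, 0.081, 0.013], [0.081, 0.997, -0.006], [-0.014, -0.005, -1.0]]
force: [-0.2, 0.3, -0.3]
gripper_width: 0.727
```

>>> {"name": "servo_tool", "arguments": {
  "plan": [
    [0, 0, 1, 0, 6.2],
    [0, 0, 3, 0, 6.2],
    [0, 0, 6, 0, 6.2],
    [0, 0, 9, 0, 6.2],
    [-2, -4, 11, 4, 7],
    [-4, -8, 12, 8, 8.5],
    [-6, -12.5, 12, 13, 8.5],
    [-8, -17, 12, 13.5, 8.5]
  ]
}}

```text
time: 16.7
eef_pos: [560.8, 1.5, 143.6]
tool_rot: [[-0.987, -0.157, 0.017], [-0.157, 0.988, -0.004], [-0.016, -0.007, -1.0]]
force: [-0.3, -0.5, -1.2]
gripper_width: 0.994
```

>>> {"name": "servo_tool", "arguments": {
  "plan": [
    [-2, -4, 0, 0, 8.5],
    [-4, -8, 0, 0, 8.5],
    [-6, -12, 0, 0, 8.5],
    [-8, -15, 0, 0, 8.5],
    [-8.5, -16, 0, 0, 8.5],
    [-8.5, -16, 0, 0, 8.5],
    [-8.5, -16, 0, 0, 8.5],
    [-8.5, -16, 0, 0, 8.5]
  ]
}}

```text
time: 17.5
eef_pos: [476.5, -157.3, 143.7]
tool_rot: [[-0.987, -0.159, 0.017], [-0.159, 0.987, -0.004], [-0.017, -0.006, -1.0]]
force: [-0.3, -0.5, -0.5]
gripper_width: 0.996
```

```bash
python3 weigh.py; python3 look.py w5
```

```text
t 17.9 tcp [ 475.9 -158.1  143.5] F mean [ 0.011 -0.297 -0.201] std [0.375 0.511 0.564] w 0.997 qv 0.33 tau [ 8.000e-02 -3.635e+01 -1.157e+01  2.000e-02 -6.000e-02  0.000e+00]
t 17.9 tcp [ 475.9 -158.1  143.5] yaw_y 99.07 F [ 0.48 -1.26 -0.19] w 0.997
obj [254.  47.] [ 367.5 -214.7   70.2   46.5  -53.1] [47.7 58.5 61. ] [110. 190. 155.] 9974
obj [463.  84.] [370.  -92.2  69.5  46.3 -87.6] [47.5 52.  60.8] [ 65. 169. 183.] 10065
obj [126. 222.] [ 485.5 -286.    70.    46.5  -60. ] [47.5 49.5 60.8] [109. 202. 225.] 7600
obj [320. 236.] [ 476.1 -159.7   69.7   46.     9.3] [47.5 49.6 60.8] [33.  31.  61.5] 7184
```

>>> {"name": "servo_tool", "arguments": {
  "plan": [
    [0, -0.1, -2, 0.2, 8.5],
    [0, -0.1, -5, 0.2, 8.5],
    [0, -0.1, -8, 0.2, 8.5],
    [0, -0.1, -10.5, 0.2, 8.5],
    [0, -0.1, -12, 0.2, 8.5],
    [0, -0.1, -12.8, 0.2, 8.5],
    [0, -0.1, -12.8, 0.2, 4],
    [0, -0.1, -12.8, 0.2, 4]
  ]
}}

```text
time: 18.75
eef_pos: [476.3, -159.5, 15.9]
tool_rot: [[-0.987, -0.161, 0.018], [-0.161, 0.987, -0.004], [-0.017, -0.007, -1.0]]
force: [0.2, 0.7, -1.0]
gripper_width: 0.684
```

>>> {"name": "servo_tool", "arguments": {
  "plan": [
    [0, 0, 0, 0, 4],
    [0, 0, 0, 0, 4],
    [0, 0, 0, 0, 4],
    [0, 0, 0, 0, 4],
    [0, 0, 0, 0, 4],
    [0, 0, 0, 0, 4],
    [0, 0, 0, 0, 4],
    [0, 0, 0, 0, 4]
  ]
}}

```text
time: 19.55
eef_pos: [477.0, -160.0, 16.9]
tool_rot: [[-0.987, -0.161, 0.02], [-0.161, 0.987, -0.005], [-0.018, -0.009, -1.0]]
force: [-0.9, -1.1, 5.8]
gripper_width: 0.533
```

>>> {"name": "servo_tool", "arguments": {
  "plan": [
    [0, 0, 0.5, 0, 4],
    [0, 0, 1, 0, 4],
    [0, 0, 2, 0, 4],
    [0, 0, 3, 0, 4],
    [0, 0, 4, 0, 4],
    [0, 0, 4, 0, 4],
    [0, 0, 4, 0, 4],
    [0, 0, 4, 0, 4]
  ]
}}

```text
time: 20.35
eef_pos: [476.8, -159.9, 56.8]
tool_rot: [[-0.987, -0.161, 0.019], [-0.161, 0.987, -0.005], [-0.018, -0.008, -1.0]]
force: [0.8, -0.5, -4.4]
gripper_width: 0.53
```

```bash
python3 weigh.py; python3 weigh.py
```

```text
t 20.75 tcp [ 476.9 -160.    56.7] F mean [-0.093 -0.349 -4.394] std [0.396 0.683 0.344] w 0.534 qv 0.1 tau [-0.000e+00 -4.116e+01 -7.740e+00  2.000e-02 -9.000e-02  0.000e+00]
t 21.15 tcp [ 477.  -160.    56.9] F mean [-0.108 -0.155 -4.252] std [0.453 0.353 0.36 ] w 0.532 qv 0.07 tau [-0.000e+00 -4.116e+01 -7.760e+00  2.000e-02 -9.000e-02  0.000e+00]
```

About 4.2 N, so C is heavy too. It goes in the aluminium near slot.

>>> {"name": "servo_tool", "arguments": {
  "plan": [
    [1, 1.7, 0.3, -2, 4],
    [3.5, 5.7, 0.5, -5, 4],
    [6, 9.9, 0.5, -8, 4],
    [8.7, 14, 0.5, -11, 4],
    [11.3, 18, 0.5, -14, 4],
    [13.6, 21.7, 0.3, -14, 4],
    [15.1, 24, 0, -14, 4],
    [15.5, 24.7, 0, -14, 4]
  ]
}}

```text
time: 21.95
eef_pos: [633.3, 90.2, 56.4]
tool_rot: [[-0.997, 0.079, 0.019], [0.079, 0.997, -0.009], [-0.02, -0.008, -1.0]]
force: [-0.3, -0.0, -4.8]
gripper_width: 0.533
```

>>> {"name": "servo_tool", "arguments": {
  "plan": [
    [0, 0, 0, 0, 4],
    [0, 0, -0.8, 0, 4],
    [0, 0, -1.8, 0, 4],
    [0, 0, -2.6, 0, 4],
    [0, 0, -3.1, 0, 4],
    [0, 0, -3.3, 0, 4],
    [0, 0, -3.4, 0, 4],
    [0, 0, -3.4, 0, 4]
  ]
}}

```text
time: 22.75
eef_pos: [633.5, 90.1, 22.5]
tool_rot: [[-0.997, 0.079, 0.02], [0.079, 0.997, -0.009], [-0.02, -0.008, -1.0]]
force: [-0.4, 0.8, -4.5]
gripper_width: 0.532
```

```bash
python3 look.py
```

```text
t 22.75 tcp [633.5  90.1  22.5] yaw_y 85.44 F [-0.4   0.75 -4.54] w 0.532
```

>>> {"name": "servo_tool", "arguments": {
  "plan": [
    [0, 0, -0.1, 0, 4],
    [0, 0, -0.2, 0, 4],
    [0, 0, -0.2, 0, 4],
    [0, 0, -0.2, 0, 4.8],
    [0, 0, -0.2, 0, 5.5],
    [0, 0, -0.1, 0, 6.2],
    [0, 0, 0, 0, 6.2],
    [0, 0, 0, 0, 6.2]
  ]
}}

```text
time: 23.55
eef_pos: [633.8, 90.1, 22.9]
tool_rot: [[-0.997, 0.079, 0.02], [0.079, 0.997, -0.009], [-0.021, -0.008, -1.0]]
force: [0.3, 0.1, -0.2]
gripper_width: 0.727
```

>>> {"name": "servo_tool", "arguments": {
  "plan": [
    [0, 0, 1, 0, 6.2],
    [0, 0, 3, 0, 6.2],
    [0, 0, 6, 0, 6.2],
    [0, 0, 10, 0, 6.2],
    [-2, -2, 13, 0, 7],
    [-5, -5, 16, 0, 7],
    [-9, -8, 17, 0, 7],
    [-12, -11, 17, 0, 7]
  ]
}}

```text
time: 24.35
eef_pos: [513.2, -20.7, 195.6]
tool_rot: [[-0.997, 0.078, 0.025], [0.078, 0.997, -0.011], [-0.026, -0.009, -1.0]]
force: [-0.2, -1.4, 0.1]
gripper_width: 0.821
```

>>> {"name": "servo_tool", "arguments": {
  "plan": [
    [-1, -3, 0, 0, 7],
    [-2, -7, 0, 0, 7],
    [-2, -11, 0, 0, 7],
    [-2, -15, 0, 0, 7],
    [-2, -17, 0, 0, 7],
    [-2, -17, 0, 0, 7],
    [-2, -17, 0, 0, 7],
    [-2, -17, 0, 0, 7]
  ]
}}

```text
time: 25.15
eef_pos: [492.8, -189.3, 195.7]
tool_rot: [[-0.997, 0.077, 0.024], [0.077, 0.997, -0.01], [-0.025, -0.008, -1.0]]
force: [0.7, 0.6, 0.5]
gripper_width: 0.824
```

```bash
python3 - <<'E'
from station import capture,env
from h import *
for n in("top","side"):
    c=capture(n);P=cloud(c);x,y,z=P[...,0],P[...,1],P[...,2];f=c["frame"]
    if n=="side": cv2.imwrite("pics/end.png",cv2.resize(f[150:450,150:450],(600,600))[:,:,::-1])
    else: cv2.imwrite("pics/endt.png",cv2.resize(f[120:320,120:520],(800,400))[:,:,::-1])
    o=np.array([639.5,171]);a=np.radians(-4.7);X=np.array([np.cos(a),np.sin(a)]);Y=np.array([-X[1],X[0]])
    for b in blobs((x>560)&(x<720)&(y>20)&(y<320)&(z>42)&(z<80),60):
        r=rect(P[b]);print(n,r,np.nanpercentile(z[b],[20,50,90]).round(1),"tray xy",((r[:2]-o)@X).round(1),((r[:2]-o)@Y).round(1))
print(env.read_state()["time"],env.read_state()["eef_pos"])
E
```

```text
top [643.8 254.6  71.8  45.   -4. ] [52.1 57.8 68.4] tray xy -2.6 83.7
top [637.3 172.9  71.9  46.8  -2.8] [51.7 56.7 67.8] tray xy -2.3 1.7
top [630.   90.2  71.6  46.3  -4.5] [52.4 57.4 67.9] tray xy -2.8 -81.3
side [634.   92.5  70.3  49.6  -4. ] [51.6 56.6 68. ] tray xy 1.0 -78.7
side [640.4 173.9  69.9  49.   -4.2] [52.1 56.1 68. ] tray xy 0.7 3.0
side [646.  257.6  69.2  48.4  -4.3] [51.4 56.3 67. ] tray xy -0.6 86.8
25.25 [ 493.06229936 -189.19377255  195.70499256]
```

View pics/end.png

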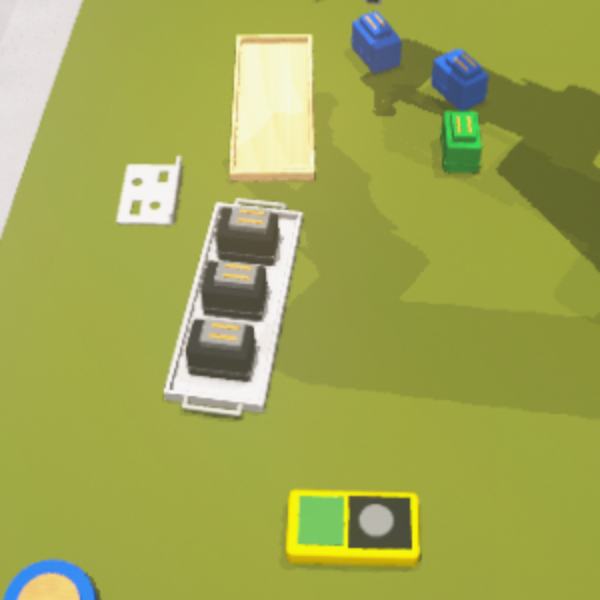

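View pics/endt.png

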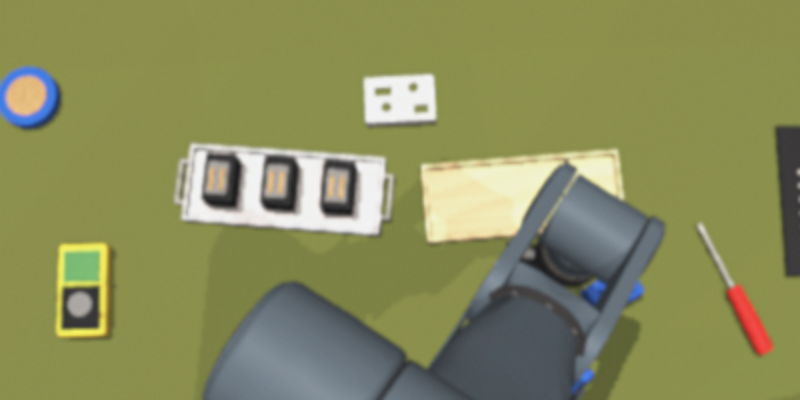

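Both final views show the three packs inside the aluminium tray, at (222,181), (280,183) and (339,187) in the top crop. Tops are about 4 mm higher than on the bench, which matches standing flat on the tray floor. The multimeter, screwdriver and bracket look unmoved.

```bash
python3 -c "
from station import ticket; print(ticket.finish_job())"
```

```text
the job is handed in; nothing more can be done
None
```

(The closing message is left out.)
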